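# Fit the sample tray over the autosampler's drive studs and swing the arm in

### The job

Get the autosampler ready: set the round sample tray on its drive plate, turning it under a light press until all five studs come up through the tray's holes and it slides down fully home, flat on the plate. Then swing the sampling arm in over the tray as far as its stop. Never force the tray down on the studs, and leave the other things on the bench where they stand.

Things in the scene. Friction and masses are not known exactly. Their poses are not given: they have to be found in the camera images.
- tray_grip (a point): Centre of the grip bar of the loose sample tray: a white round disc, 173 mm across, 0.3 to 0.5 kg, lying on the bench, bar up. The straight bar is 64 mm long (this point's x axis), 14 mm wide (y), 16 mm high (z, up), on two thin posts at x = +-24 mm that hold it 40 mm clear above the middle of the tray. Its top is 72 mm above the tray's underside.
- tray_seat (a point): Centre of the tray's underside, 64 mm straight below tray_grip; same axes. The outer ring with ten vial sockets is 24 mm thick; inside radius 52 mm the web lies from 1.5 to 16 mm above the underside. Through the web go a central bore, 22 mm wide, and five round holes, 11 mm wide, evenly spaced on a circle of radius 40 mm, at 36, 108, 180, 252 and 324 degrees from the x axis.
- sampler: The autosampler: a fixed white box, 250 mm deep (x from -110 to +140 mm), 220 mm wide (y), its top 58 mm above the bench. Origin on the bench, straight below the drive plate's axis; the front with a small display faces -x.
- drive_top (a point): Centre of the drive plate's flat top (radius 60 mm), 64 mm above the bench; axes as the box's. Five steel studs, 8 mm wide, domed, stand 22 mm up from it, evenly spaced on a circle of radius 40 mm. The plate has stopped at any angle and is held fast; that angle is not reported, only the studs show it. Home: the tray's underside lies flat on it, studs 6 mm above the web.
- spindle_tip (a point): Top of the steel spindle that stands 36 mm up from the middle of the drive plate (100 mm above the bench); 20 mm wide, the last 8 mm tapered; axes as the box's. It is 14 mm taller than the studs, so it enters the tray's bore before the studs touch the web.
- probe_hinge (a point): Point on the upright axis of the sampling arm's post, at knob height, 125 mm from the spindle's axis; axes as the box's.
- probe_knob (a point): Middle of the upright grey knob at the tip of the sampling arm, 13 mm wide, 38 mm high (112 to 150 mm above the bench), 56.5 mm from the hinge axis. Below it the arm ends in a round boss, 20 mm wide, 100 to 112 mm above the bench; with its needle it passes just over a seated tray, but not over one resting on the stud ends. Its x axis points from hinge to knob.
- probe_arm (a joint): Swing of the sampling arm, rad: 0 is fully out, beside the tray and clear of it; it grows clockwise seen from above to 2.0 at the stop, where the knob is over the socket ring, on the line from post to spindle. Stiff: it stays where it is left, and 1 to 2 N at the knob moves it.
- timer: Bystander: small flat lab timer, 57 x 63 x 17 mm, between tray and sampler near the bench edge; origin under its centre.
- vial_a: Bystander: glass vial with black cap, 25 mm wide, 58 mm high, standing behind the tray; origin under its centre.
- vial_b: Bystander: a second vial like vial_a.
- vial_c: Bystander: a third vial like vial_a.

How it is judged:
By the outcome, as a careful person would: the job done as asked, in the order asked, and still so for the second after the job is handed in, with the robot touching nothing.
It also fails if it takes over 67 s, if anything falls off the work surface, if the arm or the gripper's body presses on something with over 40 N, if the wrist force passes 120 N, or if a joint passes its speed limit or range.

### The arm

A 6-joint arm with a two-finger parallel gripper is mounted at the origin on a cart in front of the work surface, level with it; the furniture and walls round the work are solid. World frame = base frame: x ahead of the robot, y to its left, z up, the work surface at z = 0. Lengths are in m, angles in rad, forces in N, time in s.
With the tool pointing down it reaches from about 0.35 to 0.775 m from the base axis. Payload 5.5 kg.
Tool frame: the origin (TCP) lies on the centre line of the jaws, within the pads' length; the fingertips stand 11 mm ahead of it and the grasp point (between the pads) lies 8 mm behind it; z points along the fingers, y is the line along which they close (so a half turn about z gives the same grasp; the last joint's range is limited). The gripper opens to 85 mm and grips with 20 to 120 N. Pads are 22 mm wide; open, the fingers measure 114 mm over their backs; the gripper's body (76 mm by 85 mm) begins 54 mm behind the grasp point. The pads swing forward as they close: fully open they stand 13 mm farther back than shut.
Start: joints at [-1.422, 0.313, 0.046, 1.304, 0, 1.431], TCP at [0.164, -0.551, 0.242] pointing down, gripper open.
Joint ranges: [-2.76, 2.76], [-0.86, 1.69], [-1.03, 1.26], [-2.2, 2.34], [-1.47, 1.5], [-3.14, 3.14]. Speed limits (rad/s): [2.57, 2.57, 3.14, 3.14, 3.14, 3.14].

### API

Orientations are given as a unit quaternion [w, x, y, z].
In Python, from workcell import get_state, eyes, env gives the robot as it stands.
- The arm moves only by the shell command python3 -m inch 'ROWS' [OPENING] [FORCE]. ROWS is JSON, one flat list of numbers, 4 for each row, row after row: the shift along the tool's x, y, z in cm, then the turn about the tool's z in rad. A call has exactly 5 rows; each row shifts and turns the commanded pose from where the row before left it, along the tool's axes as they then stand; what a row does not reach is not made up. A row lasts 1/12 s, in which the tool goes at most 41.7 mm and 7.16 degrees, less where a joint would pass 70% of its speed; a pose out of reach is approached as far as the arm can. A call is refused whole if a number of a shift passes 4.17 or a number of a turn 0.125, either way. A call with a gripper value outside its range is refused whole. OPENING is the opening, from -1 (shut) to 1 (fully open), set as the call begins (- or left out, the last holds). The fingers move at their own pace and stop on an object; FORCE is the grip in N (left out, the last holds). Time passes only in rows, so rows that do not move let the fingers close, or fill a call up. It gives the time, the measured TCP pose, the force, the opening and the grip force at its end, in the units of the state.
- get_state(): the state, without advancing time (a new reading comes with each control period).
- eyes.read_camera(name): name is "scene" or "top"; returns the picture (400x640x3 uint8, red, green, blue); there is no depth.
- eyes.camera_info(name): a dict with "fovy" (degrees; the focal length in pixels is half the picture's height over the tangent of half this angle, whatever the lens; pixels are square), "cx", "cy" (the principal point, pixels), "xyz" and "orientation" of the camera in the world. Camera axes: x right, y down, z forward; pixel columns grow to the right and rows downward; lengths in m; the calibration is good to about 2 mm. A picture is of the moment at which its call begins. camera_info takes no time and is no camera call.
- env.hand_in(): hands the job in; it is judged then, once.
The state is a dict: "clock": time; "joint_pos": joint angles; "qvel": joint speeds; "tau": joint torques, N m; "tcp_pos": TCP position; "orientation": TCP orientation; "wrist_force": force on the tool from outside, world axes, zero at the start; "ft_torque": the same for the moment, N m; "finger_gap": finger opening in m; "grip_force": force on a finger pad.
Only numpy, scipy, OpenCV 4.12 (cv2) and the standard library are available. Lean on these libraries where they do the work, as an engineer would, in place of code of your own. Each camera call takes 0.05 s, during which the arm holds its last target. There are 200 camera calls.

## Working session

There is one attempt and no reset: what is moved stays moved. The work goes in short steps, Python scripts to look and compute and a shell command to move; the robot and the scene stay as the last step left them, time stands still between calls to the robot, and variables do not carry over. Pictures are saved under pics/ and viewed, at most 10 in all, crops included, and the job is handed in when it is done.

```bash
ls; mkdir -p pics; python3 - <<'E'
from workcell import get_state, eyes, env
import cv2
for n in("scene","top"):
    cv2.imwrite(f"pics/{n}0.png",eyes.read_camera(n)[:,:,::-1]); print(n,eyes.camera_info(n))
s=get_state();print(s)
E
```

```text
pics
scene {'fovy': 50.75903445838786, 'cx': 312.32424501891035, 'cy': 195.47195434863076, 'xyz': array([0.05708309, 0.58761995, 0.47480871]), 'orientation': array([ 0.16662073, -0.2788827 ,  0.79577208, -0.51108587])}
top {'fovy': 49.33668935197319, 'cx': 322.89471502242014, 'cy': 205.8662568505408, 'xyz': array([ 0.37906745, -0.05187101,  1.21976218]), 'orientation': array([ 0.05143455, -0.70351255,  0.70701737, -0.05050754])}
{'clock': 0.1, 'joint_pos': array([-1.42158974e+00,  3.13935712e-01,  4.50974075e-02,  1.30358980e+00,
       -3.43644824e-05,  1.43122754e+00]), 'qvel': array([-0.0015157 , -0.0001978 ,  0.00413436,  0.0006914 ,  0.00127949,
       -0.00136879]), 'tau': array([ 1.77989790e-03, -4.81728208e+01,  2.99243385e+01,  1.27857656e-02,
       -2.14228648e-04,  1.17518923e-06]), 'tcp_pos': array([ 0.16368118, -0.55076039,  0.24149407]), 'orientation': array([-8.15796930e-04,  9.89593863e-01,  1.43886483e-01, -2.11137115e-05]), 'wrist_force': array([-0.23463105, -0.60370302,  0.57814564]), 'ft_torque': array([ 0.01159467,  0.01993203, -0.01744998]), 'grip_force': 0.0, 'finger_gap': 0.0854761932410817}
```

View pics/top0.png

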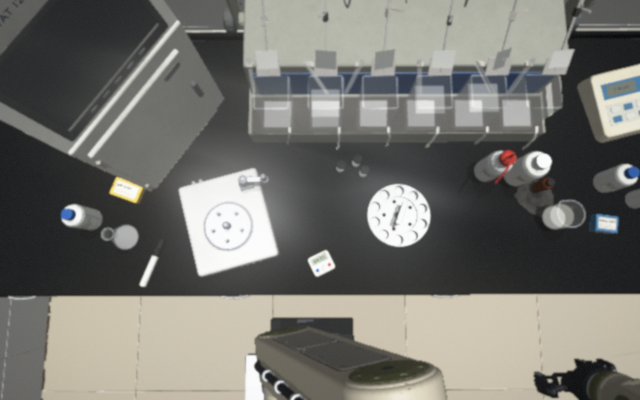

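View pics/scene0.png

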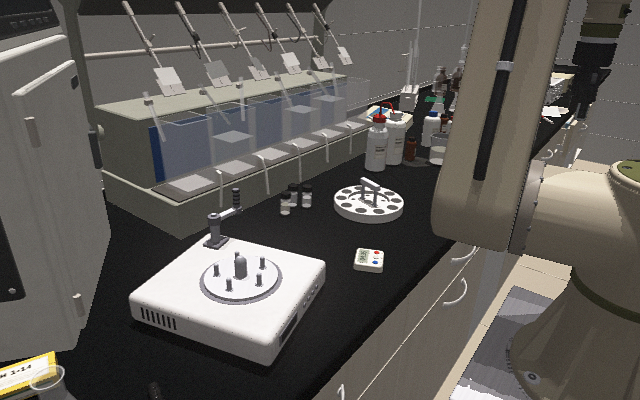

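The top view shows the tray near (399,216), with the bar running roughly up the image. The drive plate is near (227,226), the arm post at about (243,182) and its knob at (264,180), the timer at (321,263), and the vials at (350,165). I'll zoom in on both for detail.

```bash
cat > h.py <<'E'
import numpy as np, cv2
from scipy.spatial.transform import Rotation as R
from workcell import get_state, eyes, env
def cam(n):
    c=eyes.camera_info(n); q=c['orientation']; return c, R.from_quat(np.r_[q[1:],q[0]]).as_matrix(), 200/np.tan(np.radians(c['fovy']/2))
def ray(n,u,v,z):
    c,M,f=cam(n); d=M@np.array([(u-c['cx'])/f,(v-c['cy'])/f,1]); return c['xyz']+d*(z-c['xyz'][2])/d[2]
def px(n,p):
    c,M,f=cam(n); d=M.T@(np.asarray(p)-c['xyz']); return np.array([d[0]/d[2]*f+c['cx'],d[1]/d[2]*f+c['cy']])
E
python3 - <<'E'
import cv2, numpy as np
t=cv2.imread('pics/top0.png'); s=cv2.imread('pics/scene0.png')
a=cv2.resize(t[160:285,170:290],None,fx=4.7,fy=4.7,interpolation=cv2.INTER_CUBIC)[:587]
a=cv2.resize(t[160:280,172:282],(440,480),interpolation=cv2.INTER_CUBIC)
b=cv2.resize(t[176:256,360:440],(360,360),interpolation=cv2.INTER_CUBIC)
o=np.zeros((480,800,3),np.uint8); o[:,:440]=a; o[:360,440:]=b
cv2.imwrite('pics/crop1.png',o)
E
```

```text
(no output)
```

View pics/crop1.png

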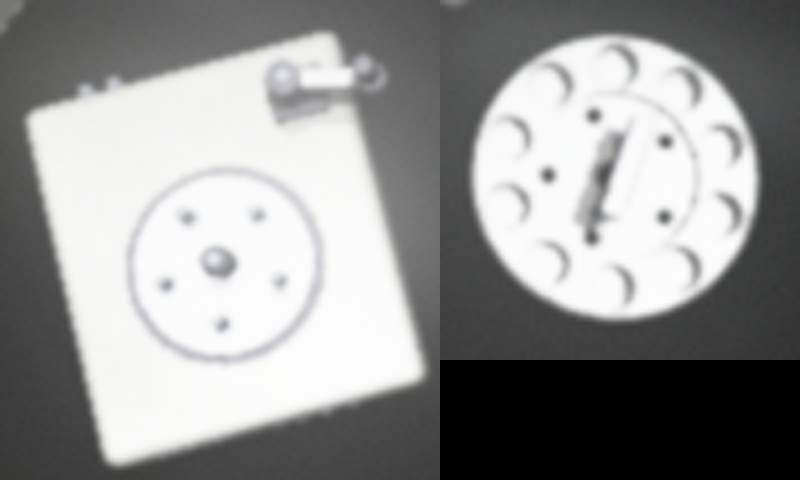

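Crop: studs at crop px (187,216), (258,214), (280,282), (222,324), (167,285). Holes at (594,115), (666,141), (665,216), (592,238), (548,175). The arm post is at (283,77) and the knob at about (366,72).

```bash
python3 - <<'E'
from h import *
from scipy.optimize import least_squares
A=lambda p:[172+(p[0]+.5)/4-.5,160+(p[1]+.5)/4-.5]
B=lambda p:[360+(p[0]-440+.5)/4.5-.5,176+(p[1]+.5)/4.5-.5]
st=[A(p) for p in [(187,216),(258,214),(280,282),(222,324),(167,285)]]
ho=[B(p) for p in [(594,115),(666,141),(665,216),(592,238),(548,175)]]
def fit(pts,z):
    P=np.array([ray('top',*p,z)[:2] for p in pts]); c=P.mean(0); a=np.degrees(np.arctan2(*(P-c).T[::-1]))
    ph=np.angle(np.exp(5j*np.radians(a)).sum())/5
    return c,np.linalg.norm(P-c,axis=1).round(4),np.degrees(ph),a.round(1)
print('studs',fit(st,.085)); print('holes',fit(ho,.014))
t=cv2.imread('pics/top0.png');g=cv2.cvtColor(t,cv2.COLOR_BGR2GRAY)
m=(g>150).astype(np.uint8)
n,l,s,ce=cv2.connectedComponentsWithStats(m)
k=l[230,410] 
c=max(cv2.findContours((l==k).astype(np.uint8),0,1)[0],key=len)
(e,(w,hh),an)=cv2.fitEllipse(c);print('tray',e,w,hh,ray('top',*e,.02),[np.linalg.norm(ray('top',e[0]+w/2,e[1],.024)-ray('top',*e,.024))])
b=[ray('top',*B(p),.072)[:2] for p in [(633,115),(607,215)]];print('bar',b,np.mean(b,0),np.degrees(np.arctan2(*(b[0]-b[1])[::-1])))
print('tip',ray('top',*A((218,262)),.1))
kk=ray('top',*A((364,64)),.15);print('post',ray('top',*A((283,76)),.13),'knob',kk)
cor=[ray('top',*A(p),.058)[:2] for p in [(28,115),(335,35),(423,378),(112,463)]];print('box',cor,np.linalg.norm(np.diff(cor,axis=0),axis=1), np.degrees(np.arctan2(*(cor[0]-cor[3])[::-1])),np.degrees(np.arctan2(*(cor[1]-cor[2])[::-1])))
print('timer',ray('top',321,263,.015))
for p in [(340,169),(356,160),(363,172)]: print(ray('top',*p,.05))
# scene check
for nme,p in dict(bar=np.r_[np.mean(b,0),.072],knob=kk).items(): print(nme,px('scene',p),px('top',p))
E
```

```text
studs (array([0.4929468, 0.1995676]), array([0.0401, 0.0397, 0.0395, 0.0392, 0.0386]), np.float64(-34.573017388669506), array([  37.5,  -34.1, -107.6, -179.2,  110.6]))
holes (array([ 0.52771826, -0.26019046]), array([0.0403, 0.0403, 0.0398, 0.0405, 0.0403]), np.float64(15.723891122040762), array([  15.4,  -56.5, -128. ,  159.6,   88.1]))
tray (398.3668212890625, 214.9190216064453) 61.61068344116211 63.15348434448242 [ 0.52694987 -0.26001904  0.02      ] [np.float64(0.08516122122928528)]
bar [array([ 0.5574273 , -0.26311602]), array([ 0.49797712, -0.24597301])] [ 0.52770221 -0.25454451] -16.085408664635306
tip [0.49278474 0.19938122 0.1       ]
post [0.60873375 0.15438355 0.13      ] knob [0.61192926 0.09995686 0.15      ]
box [array([0.59782669, 0.34044486]), array([0.65227033, 0.13312082]), array([0.41908945, 0.07066286]), array([0.36438527, 0.27507826])] [0.21435337 0.24140074 0.21160861] 15.642930145606467 14.994802691207425
timer [ 0.3957687  -0.04474821  0.015     ]
[ 0.65117513 -0.09825018  0.05      ]
[ 0.67632235 -0.14261356  0.05      ]
[ 0.64241963 -0.16129275  0.05      ]
bar [368.47201238 181.28645345] [399.62176315 212.2368084 ]
knob [235.47829612 187.81068899] [262.625 175.625]
```

```bash
python3 - <<'E'
import cv2,numpy as np
s=cv2.imread('pics/scene0.png')
a=cv2.resize(s[180:310,195:295],(400,520),interpolation=cv2.INTER_CUBIC)
b=cv2.resize(s[165:235,325:412],(400,322),interpolation=cv2.INTER_CUBIC)
o=np.zeros((520,800,3),np.uint8); o[:,:400]=a;o[:322,400:]=b
cv2.imwrite('pics/crop2.png',o)
E
```

```text
(no output)
```

View pics/crop2.png

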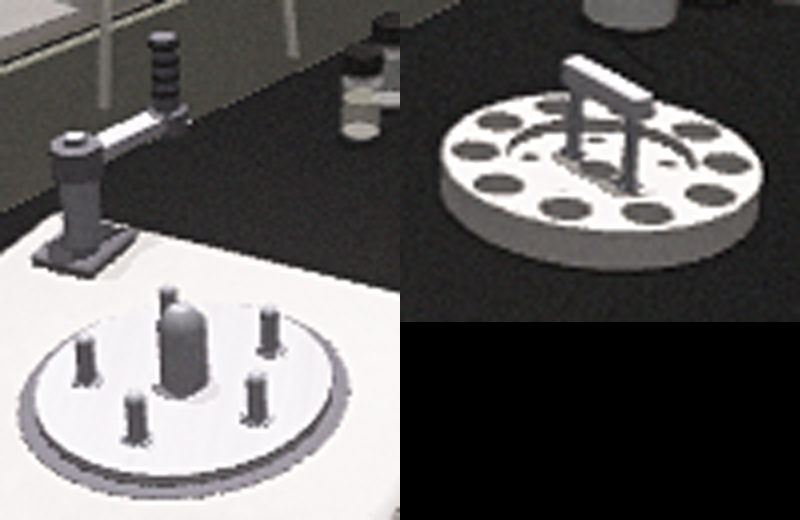

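The scene crop confirms the layout: the bar top centre is at about image (370,182), against a prediction of (368,181), and the arm is swung out. The tray is at about (0.5275,-0.259) with yaw -20.3°. The plate is at (0.493,0.199), and the stud phase gives a goal yaw of about 1.4°. I'll use the grasp flipped 180°, which keeps joint 6 well inside its range.

```bash
for i in 1 2 3 4; do python3 -m inch '[0,0,0,-0.125, 0,0,0,-0.125, 0,0,0,-0.125, 0,0,0,-0.125, 0,0,0,-0.125]' 1 >/dev/null; done
for i in 1 2 3; do python3 -m inch '[-1.6,2.67,0.66,0, -1.6,2.67,0.66,0, -1.6,2.67,0.66,0, -1.6,2.67,0.66,0, -1.6,2.67,0.66,0]'; done
cat >> h.py <<'E'
def yaw(s=None):
    s=s or get_state(); q=s['orientation']; x=R.from_quat(np.r_[q[1:],q[0]]).as_matrix()[:,0]; return np.arctan2(x[1],x[0])
def to(x,y,z,yw_deg=None):
    s=get_state(); a=yaw(s); d=np.array([x,y,z])-s['tcp_pos']
    print('now',s['clock'],s['tcp_pos'].round(4),'yaw',round(np.degrees(a)%360,2),'F',s['wrist_force'].round(1),'gap',round(s['finger_gap'],4),'grip',round(s['grip_force'],1),'q6',s['joint_pos'][5].round(2))
    print('shift cm x,y,z',(100*np.array([d[0]*np.cos(a)+d[1]*np.sin(a), d[0]*np.sin(a)-d[1]*np.cos(a), -d[2]])).round(2), 'turn', None if yw_deg is None else round(-np.radians((yw_deg-np.degrees(a)+180)%360-180),3))
E
python3 -c "
from h import *
to(.5275,-.259,.056,159.9)
im=eyes.read_camera('top')[:,:,::-1]; cv2.imwrite('pics/t1.png',im)"
```

```text
clock: 2.18
tcp_pos: [0.2857, -0.4524, 0.2086]
orientation: [-0.0, 0.176, 0.984, 0.0]
wrist_force: [0.4, -0.3, -0.1]
finger_gap: 0.0855
grip_force: 0.0
clock: 2.6
tcp_pos: [0.407, -0.3546, 0.1756]
orientation: [-0.0, 0.175, 0.984, 0.0]
wrist_force: [-0.1, -0.9, -0.3]
finger_gap: 0.085
grip_force: 0.0
clock: 3.02
tcp_pos: [0.5281, -0.257, 0.1425]
orientation: [-0.0, 0.175, 0.984, 0.0]
wrist_force: [0.2, -0.9, -0.2]
finger_gap: 0.0851
grip_force: 0.0
now 3.0167 [ 0.5281 -0.257   0.1425] yaw 159.79 F [ 0.2 -0.9 -0.2] gap 0.0851 grip 0.0 q6 -0.24
shift cm x,y,z [-0.01 -0.21  8.65] turn -0.002
```

```bash
for i in 1 2; do python3 -m inch '[0,-0.02,0.86,0, 0,-0.02,0.86,0, 0,-0.02,0.86,0, 0,-0.02,0.86,0, 0,-0.02,0.86,0]'|tail -4; done
python3 -m inch '[0,0,0,0,0,0,0,0,0,0,0,0,0,0,0,0,0,0,0,0]' -1 40|tail -3
python3 -m inch '[0,0,0,0,0,0,0,0,0,0,0,0,0,0,0,0,0,0,0,0]'
python3 -m inch '[0,0,0,0,0,0,0,0,0,0,0,0,0,0,0,0,0,0,0,0]'|tail -3
python3 -c "
from h import *
to(.5275,-.259,.056,159.9)"
```

```text
orientation: [-0.0, 0.176, 0.984, 0.0]
wrist_force: [-0.0, 0.4, -0.9]
finger_gap: 0.0853
grip_force: 0.0
orientation: [0.0, 0.176, 0.984, -0.0]
wrist_force: [-0.3, -0.0, 0.8]
finger_gap: 0.0854
grip_force: 0.0
wrist_force: [-0.0, 0.3, -1.0]
finger_gap: 0.025
grip_force: 0.0
clock: 4.73
tcp_pos: [0.5271, -0.2606, 0.058]
orientation: [0.001, 0.176, 0.984, -0.0]
wrist_force: [-0.6, 0.5, 4.9]
finger_gap: 0.0133
grip_force: 40.2
wrist_force: [-0.2, -0.2, 6.1]
finger_gap: 0.0134
grip_force: 40.3
now 5.15 [ 0.5271 -0.2606  0.0579] yaw 159.78 F [-0.2 -0.2  6.1] gap 0.0134 grip 40.3 q6 -0.24
shift cm x,y,z [0.01 0.16 0.19] turn -0.002
```

```bash
for i in 1 2 3; do python3 -m inch '[0,0,-0.8,0, 0,0,-0.8,0, 0,0,-0.8,0, 0,0,-0.8,0, 0,0,-0.8,0]'|tail -3; done
for i in 1 2 3 4; do python3 -m inch '[0.95,2.1,0,0, 0.95,2.1,0,0, 0.95,2.1,0,0, 0.95,2.1,0,0, 0.95,2.1,0,0]'|tail -3; done
python3 -m inch '[0,0,0,-0.076, 0,0,0,-0.076,0,0,0,-0.076,0,0,0,-0.076,0,0,0,-0.076]'|tail -3
python3 -m inch '[0,0,0,0,0,0,0,0,0,0,0,0,0,0,0,0,0,0,0,0]'|tail -3
python3 -c "
from h import *
to(.493,.1995,.178,181.4)
t=eyes.read_camera('top')[:,:,::-1]; s=eyes.read_camera('scene')[:,:,::-1]; cv2.imwrite('pics/t2.png',t); cv2.imwrite('pics/s2.png',s)
o=np.zeros((600,800,3),np.uint8)
o[:300,:480]=cv2.resize(t,(480,300)); o[300:600,:480]=cv2.resize(s,(480,300))
o[:320,480:]=cv2.resize(t[165:285,165:285],(320,320),interpolation=2)
o[320:,480:]=cv2.resize(s[190:295,190:310],(320,280),interpolation=2)
cv2.imwrite('pics/c3.png',o)"
```

```text
wrist_force: [-0.3, 0.2, -4.4]
finger_gap: 0.0134
grip_force: 39.2
wrist_force: [-0.2, -0.7, -3.8]
finger_gap: 0.013
grip_force: 39.2
wrist_force: [-0.8, 0.8, -4.0]
finger_gap: 0.0133
grip_force: 39.2
wrist_force: [0.5, -0.1, -4.0]
finger_gap: 0.0131
grip_force: 39.4
wrist_force: [0.1, 0.9, -4.5]
finger_gap: 0.013
grip_force: 39.4
wrist_force: [1.4, 0.8, -3.4]
finger_gap: 0.0135
grip_force: 39.4
wrist_force: [0.6, 0.1, -3.7]
finger_gap: 0.013
grip_force: 39.4
wrist_force: [0.7, -0.5, -3.7]
finger_gap: 0.0131
grip_force: 39.6
wrist_force: [0.4, 0.4, -3.5]
finger_gap: 0.0133
grip_force: 39.6
now 8.9 [0.4935 0.1995 0.1773] yaw 181.51 F [ 0.4  0.4 -3.5] gap 0.0133 grip 39.6 q6 0.21
shift cm x,y,z [ 0.05 -0.   -0.07] turn 0.002
```

View pics/c3.png

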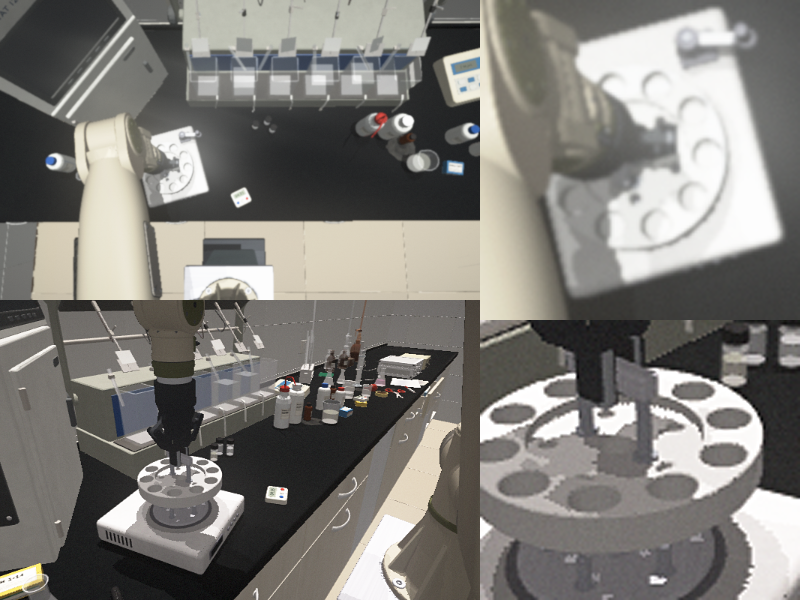

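The tray is held level over the plate. I'll overlay model outlines on both cameras to check the centring and the hole angle.

```bash
cat > ov.py <<'E'
from h import *
def circ(im,n,c,r,k,org,col,off=0):
    t=np.linspace(0,2*np.pi,90); P=np.array([px(n,[c[0]+r*np.cos(a),c[1]+r*np.sin(a),c[2]]) for a in t])
    cv2.polylines(im,[np.round(((P+.5-org)*k-.5)*16).astype(int)],True,col,1,cv2.LINE_AA,4)
def panel(f,n,x0,y0,w,h,W,H):
    t=cv2.imread(f)[y0:y0+h,x0:x0+w]; return cv2.resize(t,(W,H),interpolation=2),np.array([x0,y0]),W/w
E
python3 - <<'E'
from ov import *
G=(0,200,0);M=(0,0,255);o=np.zeros((600,800,3),np.uint8)
C=[.4928,.1995]; T=[.4935,.1995]
for f,n,b,sl in (('pics/scene0.png','scene',(190,230,100,75),(0,0)),('pics/top0.png','top',(195,197,64,48),(0,300))):
    p,g,k=panel(f,n,*b,400,300)
    circ(p,n,[*C,.064],.06,k,g,G); circ(p,n,[*C,.092],.010,k,g,G)
    for i in range(5):
        a=np.radians(37.4+72*i); circ(p,n,[C[0]+.04*np.cos(a),C[1]+.04*np.sin(a),.083],.004,k,g,M)
    o[sl[1]:sl[1]+300,sl[0]:sl[0]+400]=p
for f,n,b,sl in (('pics/s2.png','scene',(178,195,124,93),(400,0)),('pics/t2.png','top',(200,180,80,60),(400,300))):
    p,g,k=panel(f,n,*b,400,300)
    circ(p,n,[*T,.1433],.0865,k,g,G); circ(p,n,[*T,.1193],.0865,k,g,G)
    for i in range(5):
        a=np.radians(36+1.5+72*i); circ(p,n,[T[0]+.04*np.cos(a),T[1]+.04*np.sin(a),.1353],.0055,k,g,M)
    o[sl[1]:sl[1]+300,400:]=p
cv2.imwrite('pics/ov1.png',o)
E
```

```text
(no output)
```

View pics/ov1.png

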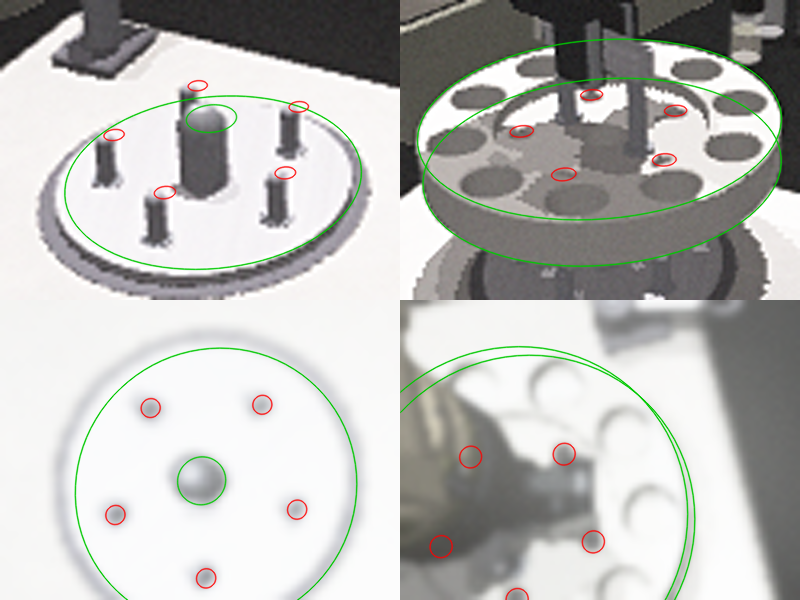

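The tray outline at the TCP fits the scene image well. The plate model sits about (+2.3,-1.3) px off in the scene image, so I'll refine the plate centre relative to the tray with an edge fit in each camera.

```bash
cat > fit.py <<'E'
from ov import *
from scipy.ndimage import map_coordinates
from scipy.optimize import minimize
def fitc(f,n,c0,z,r,angs,sign=1,d=.0015,rng=.006):
    g=cv2.GaussianBlur(cv2.cvtColor(cv2.imread(f),cv2.COLOR_BGR2GRAY),(0,0),.6).astype(float)
    t=np.radians(angs)
    c,M,F=cam(n)
    def val(x,y,rr):
        P=np.stack([x+rr*np.cos(t),y+rr*np.sin(t),0*t+z],1)-c['xyz']; D=P@M
        return map_coordinates(g,[D[:,1]/D[:,2]*F+c['cy'],D[:,0]/D[:,2]*F+c['cx']],order=1)
    def s(x,y):
        v=val(x,y,r-d)-val(x,y,r+d)
        return np.mean(np.clip(v*sign,-40,60)) if sign else np.mean(np.minimum(abs(v),60))
    k=np.arange(-rng,rng+1e-9,.0005); S=np.array([[s(c0[0]+a,c0[1]+b) for b in k] for a in k]); i=np.unravel_index(S.argmax(),S.shape)
    W=np.clip(S-S.max()*.93,0,None); W/=W.sum()
    return np.array([c0[0]+(W.sum(1)*k).sum(),c0[1]+(W.sum(0)*k).sum()]).round(4),round(S.max(),1)
E
python3 - <<'E'
from fit import *
A=np.arange(0,360,2)
print('plate scene',fitc('pics/scene0.png','scene',[.493,.1995],.064,.06,A,0), fitc('pics/scene0.png','scene',[.493,.1995],.064,.06,A,1))
print('plate top',fitc('pics/top0.png','top',[.493,.1995],.064,.06,A,1,.003),fitc('pics/top0.png','top',[.493,.1995],.064,.06,A,0,.003))
print('tray scene',fitc('pics/s2.png','scene',[.4935,.1995],.1433,.0865,A,1),fitc('pics/s2.png','scene',[.4935,.1995],.1433,.0865,A,0))
print('tray top',fitc('pics/t2.png','top',[.4935,.1995],.1433,.0865,np.arange(-110,35,2),1,.003),fitc('pics/t2.png','top',[.4935,.1995],.1433,.0865,np.arange(-110,35,2),0,.003))
print('tray0 scene',fitc('pics/scene0.png','scene',[.527,-.2606],.024,.0865,A,1),'top',fitc('pics/top0.png','top',[.527,-.2606],.024,.0865,A,1,.003))
# stud tips in scene from crop clicks (dome tops)
S=[(106,137),(155,197),(289,107),(276,177),(188,89)]
P=np.array([ray('scene',190+(u+.5)/4-.5,230+(v+.5)/4-.5,.084)[:2] for u,v in S]);print(P.mean(0),np.linalg.norm(P-P.mean(0),axis=1).round(4)); a=np.degrees(np.arctan2(*(P-P.mean(0)).T[::-1]));print(a.round(1)%72)
E
```

```text
plate scene (array([0.4927, 0.205 ]), np.float64(43.6)) (array([0.4925, 0.2052]), np.float64(39.8))
plate top (array([0.4954, 0.2035]), np.float64(29.4)) (array([0.4954, 0.2035]), np.float64(29.4))
tray scene (array([0.4919, 0.2014]), np.float64(47.8)) (array([0.4919, 0.2014]), np.float64(47.8))
tray top (array([0.4972, 0.2016]), np.float64(7.8)) (array([0.4893, 0.2018]), np.float64(18.8))
tray0 scene (array([ 0.5263, -0.2575]), np.float64(48.2)) top (array([ 0.528 , -0.2601]), np.float64(60.0))
[0.49275807 0.20434955] [0.0394 0.0407 0.0405 0.0404 0.0393]
[36.6 38.  39.9 36.6 38. ]
```

Both cameras put the plate axis at TCP (0.4943, 0.2029), with a stud phase of about 37.6° against tray holes at 37.5°. I'll correct and lower onto the spindle carefully.

```bash
python3 -m inch '[-0.04,0.17,0,0, -0.05,0.17,0,0, 0,0,0.4,0, 0,0,0.4,0, 0,0,0.4,0]'|tail -3
python3 -m inch '[0,0,0.3,0, 0,0,0.3,0, 0,0,0.2,0, 0,0,0.2,0, 0,0,0.2,0]'|egrep 'tcp|force'
python3 -m inch '[0,0,0.1,0, 0,0,0.1,0, 0,0,0.1,0, 0,0,0.1,0, 0,0,0,0]'|egrep 'tcp|force'
python3 -c "
from h import *
to(.4943,.2029,.148,181.6);print(get_state()['ft_torque'])"
```

```text
wrist_force: [-0.5, -0.1, -3.8]
finger_gap: 0.0133
grip_force: 39.6
tcp_pos: [0.4943, 0.203, 0.1531]
wrist_force: [-1.0, 0.1, -3.7]
grip_force: 39.6
tcp_pos: [0.4942, 0.203, 0.1491]
wrist_force: [0.2, -0.1, -5.0]
grip_force: 39.6
now 10.25 [0.4942 0.203  0.1491] yaw 181.55 F [ 0.2 -0.1 -5. ] gap 0.0134 grip 39.6 q6 0.21
shift cm x,y,z [-0.01 -0.01  0.11] turn -0.001
[ 0.01323943 -0.0092255   0.00248807]
```

```bash
for i in 1 2 3; do python3 -m inch '[0,0,0.07,0, 0,0,0.07,0, 0,0,0.07,0, 0,0,0.07,0, 0,0,0,0]'|egrep 'tcp|force'; done
```

```text
tcp_pos: [0.4942, 0.203, 0.1463]
wrist_force: [-0.0, -0.1, -4.3]
grip_force: 39.6
tcp_pos: [0.4942, 0.203, 0.1435]
wrist_force: [0.6, 0.2, -4.0]
grip_force: 39.6
tcp_pos: [0.4942, 0.203, 0.1407]
wrist_force: [-0.1, 0.2, -3.9]
grip_force: 39.6
```

Now past the stud-contact height (0.1425) with no force. I'll continue gently.

```bash
for i in 1 2 3 ; do python3 -m inch '[0,0,0.08,0, 0,0,0.08,0, 0,0,0.08,0, 0,0,0.08,0, 0,0,0,0]'|egrep 'tcp|wrist'; done
```

```text
tcp_pos: [0.4942, 0.203, 0.1374]
wrist_force: [0.5, 0.8, -4.1]
tcp_pos: [0.4942, 0.203, 0.1343]
wrist_force: [-0.1, 0.8, -3.4]
tcp_pos: [0.4942, 0.203, 0.131]
wrist_force: [0.6, -0.5, -2.8]
```

```bash
for i in 1 2 ; do python3 -m inch '[0,0,0.08,0, 0,0,0.08,0, 0,0,0.08,0, 0,0,0.06,0, 0,0,0,0]'|egrep 'tcp|wrist'; done;  python3 -m inch '[0,0,0.05,0, 0,0,0.05,0, 0,0,0.05,0, 0,0,0,0, 0,0,0,0]'|egrep 'tcp|wrist'
```

```text
tcp_pos: [0.4942, 0.203, 0.1281]
wrist_force: [0.8, 0.5, -3.5]
tcp_pos: [0.4942, 0.203, 0.1251]
wrist_force: [0.9, 0.3, -3.9]
tcp_pos: [0.4943, 0.203, 0.1237]
wrist_force: [0.4, 0.3, -3.6]
```

```bash
for i in 1 2 3; do python3 -m inch '[0,0,0.03,0, 0,0,0.03,0, 0,0,0.03,0, 0,0,0,0, 0,0,0,0]'|egrep 'tcp|wrist'; done
```

```text
tcp_pos: [0.4943, 0.203, 0.1228]
wrist_force: [-0.4, -0.6, -3.8]
tcp_pos: [0.4943, 0.203, 0.122]
wrist_force: [-0.3, -0.2, -2.4]
tcp_pos: [0.4943, 0.203, 0.1219]
wrist_force: [-3.5, -0.4, 6.2]
```

Fully home at 0.122, with contact force only beginning now. I'll release, lift and check.

```bash
python3 -m inch '[0,0,0,0,0,0,0,0,0,0,0,0,0,0,0,0,0,0,0,0]' 1 |egrep 'tcp|wrist|gap'
python3 -m inch '[0,0,0,0,0,0,0,0,0,0,-0.2,0,0,0,-0.5,0,0,0,-0.8,0]'|egrep 'tcp|wrist|gap'
python3 -m inch '[0,0,-1.5,0,0,0,-2,0,0,0,-2,0,0,0,-2,0,0,0,-2,0]'|egrep 'tcp|wrist|gap'
for i in 1 2; do python3 -m inch '[0,0,0,-0.12,0,0,0,-0.12,0,0,0,-0.12,0,0,0,-0.12,0,0,0,-0.12]' -0.5 |egrep 'tcp|wrist|gap';done
python3 -m inch '[0,0,0,-0.12,0,0,0,-0.12,0,0,0,-0.12,0,0,0,0,0,0,0,0]'|egrep 'tcp|wrist|gap'
python3 - <<'E'
from fit import *
to(.611,.0985,.24,271.5)
t=eyes.read_camera('top')[:,:,::-1]; s=eyes.read_camera('scene')[:,:,::-1]; cv2.imwrite('pics/t3.png',t); cv2.imwrite('pics/s3.png',s)
C=[.4935,.2045];G=(0,200,0);M=(0,0,255)
o=np.zeros((600,800,3),np.uint8)
p,g,k=panel('pics/s3.png','scene',180,170,140,105,800,600)
H=[.6087,.154];H=[H[0]-.001,H[1]+.001]
circ(p,'scene',[C[0],C[1],.088],.0865,k,g,G)
circ(p,'scene',[C[0],C[1],.064],.0865,k,g,G)
circ(p,'scene',[H[0],H[1],.150],.0565,k,g,M)
for z in(.112,.15): circ(p,'scene',[H[0]+.0565*np.cos(np.radians(271.5)),H[1]+.0565*np.sin(np.radians(271.5)),z],.0065,k,g,M)
cv2.imwrite('pics/c4.png',p)
E
```

```text
tcp_pos: [0.4945, 0.203, 0.121]
wrist_force: [-0.0, -0.6, 1.1]
finger_gap: 0.0728
tcp_pos: [0.4938, 0.2029, 0.136]
wrist_force: [-0.5, 0.3, 0.4]
finger_gap: 0.0853
tcp_pos: [0.4943, 0.203, 0.233]
wrist_force: [0.4, -1.1, -0.2]
finger_gap: 0.0854
tcp_pos: [0.4945, 0.203, 0.2322]
wrist_force: [0.2, 0.5, -0.8]
finger_gap: 0.0258
tcp_pos: [0.4944, 0.203, 0.232]
wrist_force: [0.4, 0.0, -0.2]
finger_gap: 0.0212
tcp_pos: [0.4944, 0.203, 0.2318]
wrist_force: [0.5, -0.2, -0.1]
finger_gap: 0.0213
now 17.75 [0.4944 0.203  0.2318] yaw 270.75 F [ 0.5 -0.2 -0.1] gap 0.0213 grip 0.0 q6 -1.34
shift cm x,y,z [ 10.61 -11.52  -0.82] turn -0.013
```

View pics/c4.png

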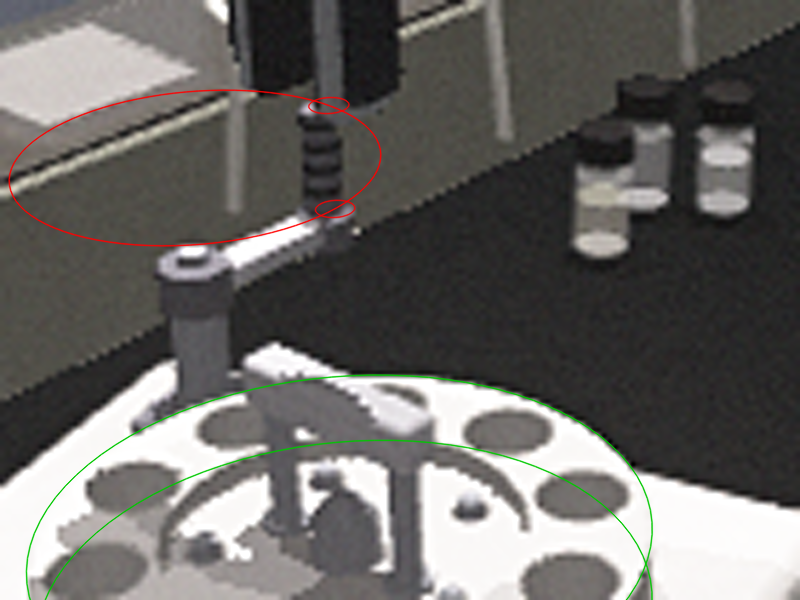

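The tray sits flat with studs showing through the holes, for example at crop (468,505), (325,478) and (205,547). The knob is at crop (318,107) to (320,208), so knob ≈ (0.612,0.0998) and hinge ≈ (0.6098,0.156), which agrees with the given lengths. I'll cage the knob loosely.

```bash
python3 -m inch '[2.1,-2.33,0,0,2.1,-2.33,0,0,2.1,-2.33,0,0,2.1,-2.33,0,0,2.1,-2.33,0,0]' 0|egrep 'tcp|wrist|gap'
for i in 1 2 3; do python3 -m inch '[0,0,0.66,0,0,0,0.66,0,0,0,0.66,0,0,0,0.66,0,0,0,0.66,0]' |egrep 'tcp|wrist|gap';done
python3 - <<'E'
from h import *
to(.612,.0998,.132,272.2)
s=eyes.read_camera('scene')[:,:,::-1]; cv2.imwrite('pics/s4.png',s)
cv2.imwrite('pics/c5.png',cv2.resize(s[150:270,180:320],(700,600),interpolation=2))
E
```

```text
tcp_pos: [0.6135, 0.099, 0.2313]
wrist_force: [-0.3, 0.0, -0.1]
finger_gap: 0.0426
tcp_pos: [0.6115, 0.1009, 0.1974]
wrist_force: [-1.1, 0.9, -0.2]
finger_gap: 0.0428
tcp_pos: [0.6124, 0.1001, 0.1645]
wrist_force: [-0.1, 0.5, 0.4]
finger_gap: 0.0429
tcp_pos: [0.6125, 0.0998, 0.1314]
wrist_force: [-0.1, -0.5, -0.1]
finger_gap: 0.0428
now 19.5167 [0.6125 0.0998 0.1314] yaw 270.93 F [-0.1 -0.5 -0.1] gap 0.0428 grip 0.0 q6 -1.55
shift cm x,y,z [ 0.    0.05 -0.06] turn -0.022
```

View pics/c5.png

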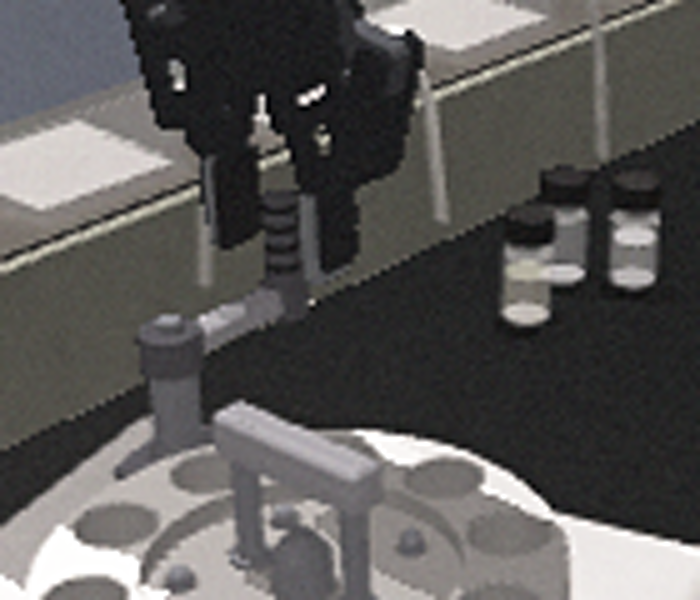

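The knob is between the fingers, near crop (285,240). I'll narrow the cage and swing the arm along its arc.

```bash
python3 -m inch '[0,0,0,0,0,0,0,0,0,0,0,0,0,0,0,0,0,0,0,0]' -0.55|egrep 'tcp|wrist|gap'
for i in 1 2; do python3 -m inch '[-0.03,0.56,0,0.1,-0.03,0.56,0,0.1,-0.03,0.56,0,0.1,-0.03,0.56,0,0.1,-0.03,0.56,0,0.1]' |egrep 'tcp|wrist|gap';done
python3 - <<'E'
from h import *
s=get_state();p=s['tcp_pos'];d=p[:2]-[.6098,.156];print(np.linalg.norm(d),np.degrees(np.arctan2(*d[::-1]))%360,np.degrees(yaw())%360)
E
```

```text
tcp_pos: [0.6128, 0.0999, 0.1325]
wrist_force: [-0.1, -0.3, 0.9]
finger_gap: 0.019
tcp_pos: [0.5859, 0.1059, 0.1325]
wrist_force: [1.5, -1.9, -0.8]
finger_gap: 0.0191
tcp_pos: [0.565, 0.1246, 0.1325]
wrist_force: [-0.2, -1.7, 0.1]
finger_gap: 0.0192
0.054730315401643616 215.06246439561693 213.31990219112186
```

```bash
python3 -m inch '[0,0.56,0,0.1,-0.02,0.56,0,0.1,-0.03,0.56,0,0.1,-0.03,0.56,0,0.1,-0.03,0.56,0,0.1]' |egrep 'tcp|wrist|gap'
python3 -m inch '[-0.02,0.56,0,0.1,-0.02,0.56,0,0.1,-0.02,0.4,0,0.07,-0.02,0.4,0,0.07,0,0,0,0]' |egrep 'tcp|wrist|gap'
python3 -m inch '[0,0.2,0,0.035,0,0.2,0,0.035,0,0.1,0,0.02,0,0,0,0,0,0,0,0]' |egrep 'tcp|wrist|gap'
python3 - <<'E'
from h import *
s=get_state();p=s['tcp_pos'];d=p[:2]-[.6098,.156];print(np.linalg.norm(d),np.degrees(np.arctan2(*d[::-1]))%360,np.degrees(yaw())%360)
E
```

```text
tcp_pos: [0.5552, 0.1508, 0.1324]
wrist_force: [-1.1, -2.5, 1.0]
finger_gap: 0.0195
tcp_pos: [0.557, 0.1706, 0.1322]
wrist_force: [0.4, -0.3, 0.8]
finger_gap: 0.0192
tcp_pos: [0.5586, 0.1749, 0.1322]
wrist_force: [-0.6, -0.7, 0.5]
finger_gap: 0.0195
0.05460316178442756 159.76299637680964 160.44806373569546
```

```bash
for i in 1 2 3; do python3 -m inch '[0,0.08,0,0.013,0,0.08,0,0.013,0,0,0,0,0,0,0,0,0,0,0,0]' |egrep 'tcp|wrist|gap';done
```

```text
tcp_pos: [0.5591, 0.1765, 0.1321]
wrist_force: [-1.5, -1.2, 0.0]
finger_gap: 0.0191
tcp_pos: [0.5597, 0.1781, 0.1321]
wrist_force: [0.2, 0.3, 0.5]
finger_gap: 0.0192
tcp_pos: [0.5603, 0.1795, 0.132]
wrist_force: [-0.5, -0.8, 0.6]
finger_gap: 0.0195
```

```bash
for i in 1 2 3 4; do python3 -m inch '[0,0.08,0,0.01,0,0.08,0,0.01,0,0,0,0,0,0,0,0,0,0,0,0]' |egrep 'tcp|wrist';done
```

```text
tcp_pos: [0.5606, 0.1801, 0.132]
wrist_force: [-1.1, -5.1, 1.8]
tcp_pos: [0.5608, 0.1802, 0.1319]
wrist_force: [-2.2, -9.6, 3.3]
tcp_pos: [0.561, 0.1802, 0.1319]
wrist_force: [-4.0, -13.8, 4.7]
tcp_pos: [0.5612, 0.1803, 0.1318]
wrist_force: [-6.0, -18.7, 5.6]
```

The arm is at the stop: force rises with no further motion. I'll relax, open, lift clear and check.

```bash
python3 -m inch '[0,-0.2,0,0,0,-0.2,0,0,0,-0.2,0,0,0,0,0,0,0,0,0,0]'|egrep 'tcp|wrist'
python3 -m inch '[0,0,0,0,0,0,0,0,0,0,0,0,0,0,0,0,0,0,0,0]' 0|egrep 'tcp|wrist|gap'
for i in 1 2 3; do python3 -m inch '[0,0,-1,0,0,0,-1,0,0,0,-1,0,0,0,-1,0,0,0,-1,0]' |egrep 'tcp|wrist';done
python3 - <<'E'
from fit import *
s=eyes.read_camera('scene')[:,:,::-1]; cv2.imwrite('pics/s5.png',s); print(get_state()['clock'])
t=eyes.read_camera('top')[:,:,::-1]
o=np.zeros((600,800,3),np.uint8); o[:,:560]=cv2.resize(s[165:315,170:310],(560,600),interpolation=2); o[:240,560:]=cv2.resize(t[160:280,170:290],(240,240),interpolation=2)
o[240:400,560:]=cv2.resize(s,(240,160)); cv2.imwrite('pics/c6.png',o)
E
```

```text
tcp_pos: [0.5602, 0.1801, 0.1321]
wrist_force: [-0.6, -1.6, 0.3]
tcp_pos: [0.5602, 0.1802, 0.132]
wrist_force: [-0.5, 0.1, 0.3]
finger_gap: 0.043
tcp_pos: [0.5606, 0.18, 0.1839]
wrist_force: [0.6, 0.6, 0.7]
tcp_pos: [0.5601, 0.1799, 0.2331]
wrist_force: [0.1, 0.2, -0.1]
tcp_pos: [0.5602, 0.1799, 0.2831]
wrist_force: [-0.1, -0.0, -0.1]
27.1167
```

View pics/c6.png

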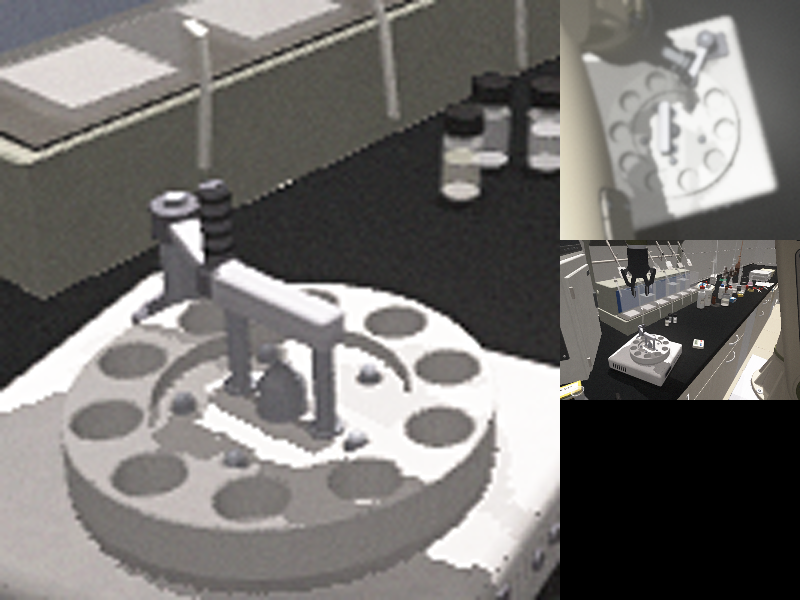

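The tray is flat, with the studs up at crop (183,403), (370,373), (355,440), (237,457) and (265,352). The arm is in over the tray with the knob at crop (215,220), the gripper is clear, and the bystanders look untouched.

```bash
python3 -c "
from workcell import env
print(env.hand_in())"
```

```text
the job is handed in; nothing more can be done
None
```

The tray is seated flat and fully home on the drive plate with all five studs through, the sampling arm is swung in to its stop, and the job was handed in at about 27 s with nothing else on the bench moved.

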